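Unclip the reader hood and press the cassette home

TASK

The bench reader will not start because the test cassette under its grey hood is not fully seated. Pinch the hood's two side tabs together, with only as much squeeze as they need, feel for the spot where both catches let go, without yanking or forcing the hood; lift it off and set it (do not drop it) upright and flat in the shallow white tray; then press the cassette down gently until it is fully home. Leave the other things on the bench where they stand.

Things in the scene. Friction and masses are not known exactly. Their poses are not given: they have to be found in the camera images.
- reader: White bench reader fixed to the bench, a flat block 190 (x) x 130 (y) x 40 high. Origin: centre of its underside, z up. Its deck is at z = 40 mm; in the middle stands the bay under the hood: a black collar 82 x 24 mm, 22 high above the deck, leaving the hood 4 mm of side play, and a rigid catch lip at each tab. More than 20 N in all between hood and reader breaks the catches; 10 N at the gripper is safe.
- hood: Loose grey plastic hood, an open-bottomed box 90 (x) x 37 (y) x 52 high, 0.12 to 0.21 kg, a sprung tab along each long side (+y, -y). Origin: centre of its open underside, z up; at the start it stands on the reader's deck, clipped. It leaves only straight up with both tabs pressed in at once; still clipped it rises 2 mm at most. Clear of the catches after 8 mm, of the collar and cassette after 35 mm.
- tab_l: Hood's tab on its +y side: ribbed plate 30 wide (x), 4 thick, 3 to 50 mm above the hood's underside, outer face 31 mm from the hood's middle (62 mm over both at rest). It slides inward on a spring: 2 N to begin, then 1.5 N per mm, hard stop at 5 mm (9.5 N). A toe at its foot reaches 8.5 mm outward under the catch. More than 25 N on a tab cracks it. Origin: the hood's origin, at rest.
- tab_r: The same tab on the hood's -y side.
- catches (a point): Nominal middle between the two catch lips, on the deck (40 mm up); reader's axes. Lips: 34 long (x), 35.5 to 47.5 mm out along y, 10.5 to 15 mm above the deck: keep fingers above. Collar and lips together are fitted up to 3.2 mm off this point along y, differently each time and not measured. To clear the lips, each tab's outer face must be within 27 mm of the real middle.
- tab_l_pad (a point): Middle of the ribbed outer face of the +y tab, 36 mm above the hood's underside: where to press, towards the other pad. Moves with the tab.
- tab_r_pad (a point): The same on the -y tab. With both tabs at their stops (52 mm over them) the pinch must be within 1 mm of the real middle of the catches, or one toe still hooks and the lift is stopped after about 2 mm. Then, with the hood about 1 mm off the deck, shift the pinch along y and try again; the wrong way, it soon bears on the collar, felt as a side force pointing the right way.
- cassette (a joint): How far the cassette is pressed in, m: 0 = 8 mm proud, 0.008 = fully home (hard stop). It resists with about 6 N of friction and stays where it is left.
- cassette_top (a point): White test cassette, seen in the bay once the hood is off; flat top 72 (x) x 13 (y) mm with a small black window. This point: middle of its top face, 32 mm above the deck when cassette is 0, 24 mm when home. Press straight down on it. More than 35 N cracks it.
- tray: Shallow open white plastic tray fixed to the bench, 180 (x) x 150 (y) x 14 high outside, walls 4, floor 4 mm thick. Origin: centre of its underside, z up.
- bottle: Bystander: small bottle, 40 diameter x 85. Origin: centre of underside.
- jar: Bystander: squat jar, 48 diameter x 55. Origin: centre of underside.
- vial: Bystander: vial, 28 diameter x 50. Origin: centre of underside.
- dish: Bystander: glass dish, 90 diameter x 14. Origin: centre of underside.
- pipette: Bystander: pipette lying on the bench, about 230 long x 22. Origin: on the bench under the middle of the pipette.
- timer: Bystander: flat timer, 60 x 60 x 18. Origin: centre of underside.
There are look-alikes about, which are no part of the job. There is more than one size of the tray; the job needs the largest.

How it is judged:
On the way, in this order (a step that is already met when the one before it is completed fails the run):
1. the hood is unclipped and lifted clear of the bay in the fingers (z of hood in the frame of reader above 0.08 m and contact force between the fingers and hood above 1 N), for 0.2 s.
2. the hood stands flat in the tray, let go (z of hood in the frame of tray below 0.0075 m and x of hood in the frame of tray between -0.06 and 0.06 m and y of hood in the frame of tray between -0.06 and 0.06 m and angle between hood's own z axis and vertical below 0.08 rad and contact force between the fingers and hood below 0.1 N and linear speed of hood below 0.02 m/s), for 0.3 s.
At the end, for the whole second after the job is handed in: The hood rests upright and flat on the tray's floor (its origin within 60 mm of the tray's middle along both tray axes, tilt under 0.08 rad), let go and still, and the cassette is pressed in by more than 7 of its 8 mm (all of step 2 and value of joint cassette above 0.007 m); the robot touches nothing.
It fails at once if a tab is squeezed with more than 25 N (contact force between the fingers and tab_l above 25 N or contact force between the fingers and tab_r above 25 N).
It fails at once if the hood is forced against the reader with more than 20 N (contact force between hood and reader above 20 N).
It fails at once if the cassette is pressed with more than 35 N (contact force between anything else and cassette above 35 N).
It fails at once if the hood is dropped (more than about 10 mm) (contact force between the fingers and hood below 0.1 N and linear speed of hood above 0.45 m/s).
It fails at once if another thing on the bench is pushed more than 25 mm or tipped over (distance of any of bottle, jar, vial, dish, pipette, timer from where it was at the start of the episode above 0.025 m or angle between any of bottle, jar, vial, dish, pipette, timer's own z axis and vertical above 0.5 rad).
It also fails if it takes over 70 s, if anything falls off the work surface, if the arm or the gripper's body presses on something with over 40 N, if the wrist force passes 120 N, or if a joint passes its speed limit or range.

ROBOT

A 6-joint arm with a two-finger parallel gripper is mounted at the origin on the work surface. World frame = base frame: x ahead of the robot, y to its left, z up, the work surface at z = 0. Lengths are in m, angles in rad, forces in N, time in s.
With the tool pointing down it reaches from about 0.3 to 0.775 m from the base axis. Payload 14.6 kg.
Tool frame: the origin (TCP) lies at the very end of the fingers, on their centre line; the grasp point (between the pads) lies 19 mm behind it (ctrl.hold_point_z is the distance from the TCP to the grasp point, in m); z points along the fingers, y is the direction in which the jaws open and shut (so a half turn about z gives the same grasp; the last joint's range is limited). The gripper opens to 94 mm and grips with 3 to 60 N. Pads are 16 mm wide; open, the fingers measure 119 mm over their backs; the gripper's body (75 mm by 177 mm) begins 78 mm behind the grasp point.
Start: joints at [-1.305, 0.3, 1.521, -0, 1.321, -0.067], TCP at [0.18, -0.52, 0.205] pointing down, gripper open.
Joint ranges: [-3.03, 3.03], [-0.79, 2.21], [0.23, 2.52], [-1.04, 4.18], [0, 3.07], [-2.55, 2.55]. Speed limits (rad/s): [2.22, 2.22, 2.57, 3.14, 3.14, 3.14].

INTERFACE

Orientations are given as a unit quaternion [w, x, y, z].
In Python, from plant import ctrl gives the robot as it stands.
- The arm moves only by the tool move_arm, never from a script. Its argument "increments" is one flat list of numbers, 5 for each row, row after row: the closure, from 0 (fully open) to 1 (shut), then the shift along the tool's x, y, z in mm, then the turn about the tool's z in rad. A call has exactly 5 rows; each row is the pose to reach, as a shift and turn from the pose commanded when the call began, along the tool's axes at that moment; what a row does not reach only later rows make up. A row lasts 1/12 s, in which the tool goes at most 41.7 mm and 7.16 degrees, less where a joint would pass 70% of its speed; a pose out of reach is approached as far as the arm can. A call with a gripper value outside its range is refused whole. The fingers move at their own pace and stop on an object; "newtons" is the grip in N (left out, the last holds). Time passes only in rows, so rows that repeat a pose let the fingers close, or fill a call up. It gives the time, the measured TCP pose, the force and the opening at its end, in the units of the state.
- ctrl.state(): the state, without advancing time (a new reading comes with each control period).
- ctrl.capture(name): name is "scene" or "top" or "wrist"; returns the picture (384x512x3 uint8, red, green, blue); there is no depth.
- ctrl.calibration(name): a dict with "K" (3x3 intrinsics, pixels), "R" (3x3) and "t" (3): a world point X has camera coordinates R X + t. Camera axes: x right, y down, z forward; pixel columns grow to the right and rows downward; lengths in m; the calibration is good to about 2 mm. A picture is of the moment at which its call begins: read the wrist's pose just before it. calibration takes no time and is no camera call; for the wrist camera it gives the pose at the moment of the call.
- ctrl.close_job(): hands the job in, once; it reports no verdict.
The state is a dict: "time": time; "q": joint angles; "dq": joint speeds; "effort": joint torques, N m; "tool_pos": TCP position; "ee_rot": TCP orientation; "wrist_force": force on the tool from outside, world axes, zero at the start; "ft_torque": the same for the moment, N m; "gripper_width": finger opening in m.
Only numpy, scipy, OpenCV 4.12 (cv2) and the standard library are available. Lean on these libraries where they do the work, as an engineer would, in place of code of your own. Each camera call takes 0.05 s, during which the arm holds its last target. There are 200 camera calls.

## Working session

There is one attempt and no reset: what is moved stays moved. The work goes in short steps, Python scripts to look and compute and a tool call to move; the robot and the scene stay as the last step left them, time stands still between calls to the robot, and variables do not carry over. Pictures are saved under pics/ and viewed, about 8 in all and at most 12, crops included, and the job is handed in when it is done.

Besides the shell and the picture viewer there is one more tool, called after "Emit:" by a JSON object that holds its "name" and its "arguments". move_arm: Moves the arm, as the interface text tells. Its arguments: {"type":"object","properties":{"increments":{"type":"array"},"newtons":{"type":"number"}},"required":["increments"]}

```bash
mkdir -p pics; ls; python3 - <<'E'
from plant import ctrl
import cv2,numpy as np
for n in("top","scene"):
    im=ctrl.capture(n); cv2.imwrite(f"pics/{n}0.png",im[:,:,::-1])
    c=ctrl.calibration(n); print(n,c["K"].tolist(),c["R"].round(4).tolist(),c["t"].round(4).tolist())
a=cv2.imread("pics/top0.png");cv2.imwrite("pics/top0b.png",cv2.resize(a,(800,600),interpolation=cv2.INTER_CUBIC))
s=ctrl.state();print(s)
E
```

```text
pics
top [[373.61110130321396, 0.0, 255.5072327570584], [0.0, 373.61110130321396, 186.00120390903757], [0.0, 0.0, 1.0]] [[-0.0166, -0.9999, -0.0003], [-0.9988, 0.0166, -0.046], [0.046, -0.0005, -0.9989]] [-0.0534, 0.5457, 1.0765]
scene [[446.262921392143, 0.0, 257.81121630214176], [0.0, 446.262921392143, 194.8356052154293], [0.0, 0.0, 1.0]] [[-0.7234, 0.6902, -0.0146], [0.4088, 0.4112, -0.8148], [-0.5564, -0.5954, -0.5796]] [0.4628, -0.1208, 1.3222]
{'time': 0.1, 'q': array([-1.30460552e+00,  3.00417899e-01,  1.52149733e+00, -1.40147098e-05,
        1.32072759e+00, -6.66122662e-02]), 'dq': array([-0.00088614, -0.00045333, -0.00057869,  0.00016348,  0.00077551,
        0.0011326 ]), 'effort': array([ 2.65838908e-04, -5.32646334e+01, -3.53284836e+01,  7.09366193e-02,
        2.34607706e-02, -8.70462350e-05]), 'tool_pos': array([ 0.17960694, -0.51959902,  0.20495095]), 'ee_rot': array([-5.21796084e-04,  9.86186757e-01,  1.65636363e-01, -5.90656003e-05]), 'wrist_force': array([-0.34089745, -0.46024504,  0.12461097]), 'ft_torque': array([ 0.01710724, -0.06472086, -0.05265077]), 'gripper_width': 0.09383721917413237}
```

View pics/top0b.png

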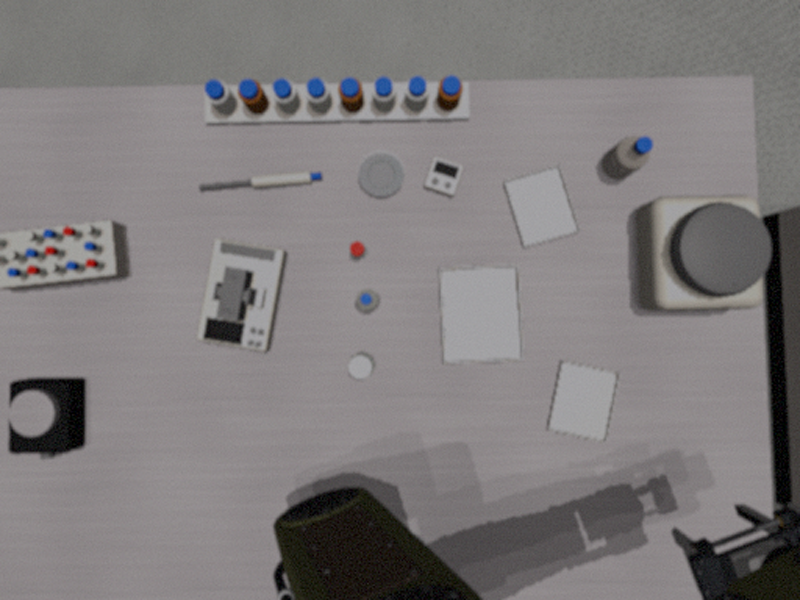

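View pics/scene0.png

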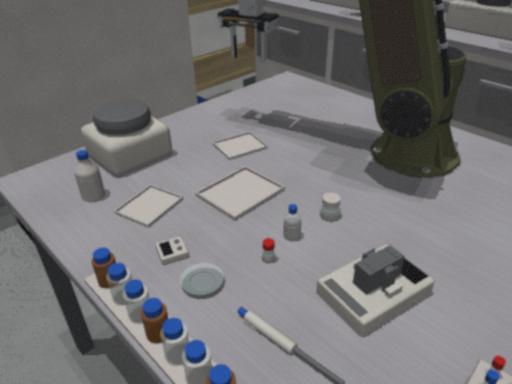

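The top view (800x600 pixels) shows one grey hood, on the reader at (235,293). There are three white trays: (480,314) is the largest, and (541,207) and (583,400) are smaller look-alikes. The white machine at (715,250) and the black device at (45,412) are not part of the job. I choose the hood at (235,293) and the tray at (480,314).

```bash
cat >h.py <<'E'
import cv2,numpy as np
from plant import ctrl
def ray(c,px,z):
    d=c["R"].T@np.linalg.inv(c["K"])@np.array([px[0],px[1],1.]); o=-c["R"].T@c["t"]
    return (o+d*(z-o[2])/d[2])
def proj(c,X):
    p=c["K"]@(c["R"]@np.asarray(X,float)+c["t"]); return p[:2]/p[2]
def rect(c,pts,z):
    P=np.array([ray(c,p,z)[:2]*1000 for p in pts],np.float32)
    return cv2.minAreaRect(P)
E
python3 - <<'E'
from h import *
c=ctrl.calibration("top"); a=cv2.imread("pics/top0.png")
g=cv2.cvtColor(a,cv2.COLOR_BGR2GRAY); print("bench",g[160,330:340],"deck",a[215,178],"tray",a[200,307])
hsv=cv2.cvtColor(a,cv2.COLOR_BGR2HSV)
m=((g>175)).astype(np.uint8)
for t in(165,175,185):
  m=(g>t).astype(np.uint8)
  cs,_=cv2.findContours(m,cv2.RETR_EXTERNAL,cv2.CHAIN_APPROX_NONE)
  for k in cs:
    if cv2.contourArea(k)>800:
        x=k.reshape(-1,2).mean(0)
        z=.04 if x[0]<220 else .014
        print(t,x.round(),cv2.contourArea(k),[np.round(v,1) for v in rect(c,k.reshape(-1,2),z)])
cv2.imwrite("pics/crop1.png",cv2.resize(a[145:235,110:200],(720,720)[:2],interpolation=cv2.INTER_CUBIC)[:600])
E
```

```text
bench [139 144 145 141 140 142 139 141 141 142] deck [141 137 142] tray [162 161 162]
```

View pics/crop1.png

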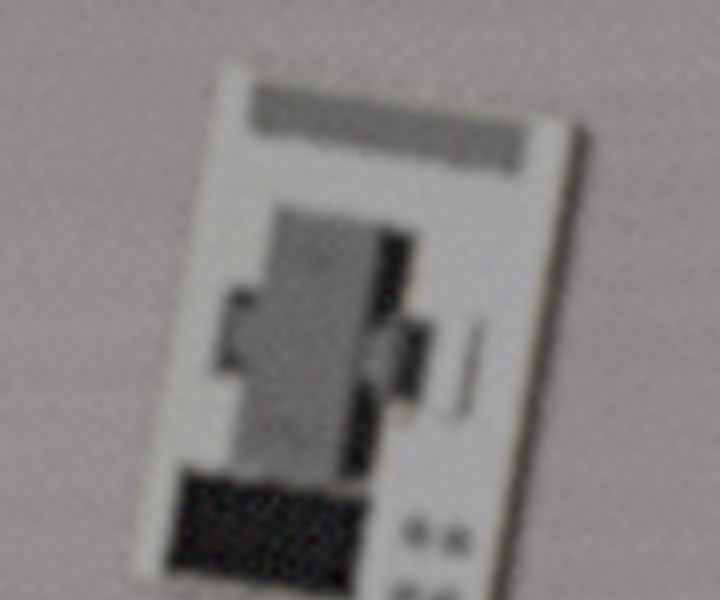

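The crop confirms it: the hood top is the grey block around crop (310,340), with a tab on each side at (240,340) and (390,350). The reader's deck is around it.

```bash
python3 - <<'E'
from h import *
c=ctrl.calibration("top"); a=cv2.imread("pics/top0.png")
g=cv2.GaussianBlur(cv2.cvtColor(a,cv2.COLOR_BGR2GRAY),(3,3),0)
for t in(152,):
  m=cv2.morphologyEx((g>t).astype(np.uint8),cv2.MORPH_OPEN,np.ones((2,2)))
  cs,_=cv2.findContours(m,cv2.RETR_EXTERNAL,cv2.CHAIN_APPROX_NONE)
  for k in cs:
    if cv2.contourArea(k)>600:
        x=k.reshape(-1,2).mean(0); z=.04 if x[0]<220 else .014
        print(t,x.round(),cv2.contourArea(k),[np.round(v,1) for v in rect(c,k.reshape(-1,2),z)])
q=np.array([(275,207),(380,226),(347,478),(234,467)])/8+[110,145]-.5
P=np.array([ray(c,p,.092)[:2] for p in q]);print("hood",P.round(4).tolist(),P.mean(0))
for nm,p,z in[("bottle",(627,160),.05),("pip",(260,181),.01),("dish",(381,175),.01),("timer",(444,176),.018),("vial",(357,250),.05),("bot",(367,300),.08),("jar",(360,366),.05)]:
  print(nm,ray(c,np.array(p)*.64,z).round(3))
E
```

```text
152 [374. 257.] 1353.0 [array([ 333.2, -399.9]), array([ 97.6, 121.5]), np.float64(76.9)]
152 [308. 202.] 2560.5 [array([ 496.9, -213.2]), array([166.7, 136.7]), np.float64(2.4)]
152 [155. 189.] 853.5 [array([540.5, 225.9]), array([122.2, 176.9]), np.float64(79.4)]
152 [347. 133.] 1289.0 [array([ 696.5, -332.6]), array([121.7,  97.7]), np.float64(15.5)]
hood [[0.5885, 0.2391], [0.5814, 0.2036], [0.4965, 0.2151], [0.5008, 0.2531]] [0.54178589 0.22771855]
bottle [ 0.774 -0.481  0.05 ]
pip [0.756 0.197 0.01 ]
dish [ 0.764 -0.032  0.01 ]
timer [ 0.758 -0.15   0.018]
vial [0.618 0.013 0.05 ]
bot [ 0.526 -0.006  0.08 ]
jar [0.409 0.01  0.05 ]
```

Reader centre is about (0.5405, 0.226) with its x axis at -10.6°. The tray centre is about (0.497, -0.213). Moving to hover above the hood.

Emit:
{"name": "move_arm", "arguments": {"increments": [0, 25, -25, 0, 0, 0, 50, -50, 0, 0, 0, 75, -75, 0, 0, 0, 100, -100, 0, 0, 0, 125, -125, 0, 0], "newtons": 12}}

```text
time: 0.52
tool_pos: [0.2572, -0.3591, 0.2051]
ee_rot: [-0.0, 0.986, 0.165, -0.0]
wrist_force: [0.4, -0.6, 0.0]
gripper_width: 0.0939
```

Emit:
{"name": "move_arm", "arguments": {"increments": [0, 25, -25, 0, 0, 0, 50, -50, 0, 0, 0, 75, -75, 0, 0, 0, 100, -100, 0, 0, 0, 125, -125, 0, 0]}}

```text
time: 0.93
tool_pos: [0.3345, -0.2002, 0.2054]
ee_rot: [-0.0, 0.986, 0.165, -0.0]
wrist_force: [0.4, -0.1, 0.3]
gripper_width: 0.0938
```

Emit:
{"name": "move_arm", "arguments": {"increments": [0, 25, -25, 0, 0, 0, 50, -50, 0, 0, 0, 75, -75, 0, 0, 0, 100, -100, 0, 0, 0, 125, -125, 0, 0]}}

```text
time: 1.35
tool_pos: [0.4119, -0.0411, 0.2054]
ee_rot: [0.0, 0.986, 0.166, 0.0]
wrist_force: [0.0, -0.5, 0.5]
gripper_width: 0.0938
```

Emit:
{"name": "move_arm", "arguments": {"increments": [0, 25, -25, 0, 0, 0, 50, -50, 0, 0, 0, 75, -75, 0, 0, 0, 100, -100, 0, 0, 0, 125, -125, 0, 0]}}

```text
time: 1.77
tool_pos: [0.4892, 0.118, 0.2052]
ee_rot: [0.0, 0.986, 0.166, -0.0]
wrist_force: [0.2, -0.1, 0.1]
gripper_width: 0.0939
```

Emit:
{"name": "move_arm", "arguments": {"increments": [0, 20, -20, 0, 0.11, 0, 40, -40, 0, 0.22, 0, 60, -60, 0, 0.33, 0, 85, -87, 0, 0.43, 0, 85, -87, 0, 0.518]}}

```text
time: 2.18
tool_pos: [0.5416, 0.2302, 0.2042]
ee_rot: [-0.0, 0.996, -0.094, -0.001]
wrist_force: [-0.7, -1.3, 0.0]
gripper_width: 0.0941
```

```bash
python3 - <<'E'
from h import *
ctrl.capture("wrist")
c=ctrl.calibration("wrist");s=ctrl.state();a=ctrl.capture("wrist")[:,:,::-1];cv2.imwrite("pics/w1.png",a)
np.savez("w1.npz",**c);print(s["tool_pos"],s["ee_rot"]);print(c)
E
```

```text
[0.54090433 0.22824279 0.20418214] [ 2.61768107e-04  9.95317475e-01 -9.66561435e-02 -8.03601071e-04]
{'K': array([[279.57490975,   0.        , 251.16426125],
       [  0.        , 279.57490975, 187.74156593],
       [  0.        ,   0.        ,   1.        ]]), 'R': array([[-1.93305010e-01, -9.81138416e-01,  7.62755289e-04],
       [-9.46158028e-01,  1.86618759e-01,  2.64496550e-01],
       [-2.59650070e-01,  5.04068212e-02, -9.64386330e-01]]), 't': array([0.32872946, 0.44302538, 0.52006378])}
```

View pics/w1.png

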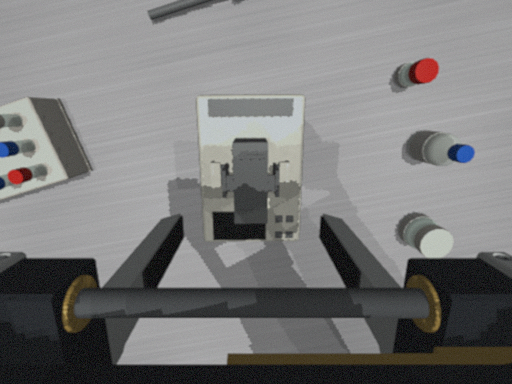

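The wrist view shows the hood top at u 233–268, v 140–222, with tabs at (224,180) and (277,178). The reader's deck spans u 197–305.

```bash
python3 - <<'E'
from h import *
c=dict(np.load("w1.npz"));a=cv2.imread("pics/w1.png");g=cv2.cvtColor(a,cv2.COLOR_BGR2GRAY)
for v in(150,160,165,172,178,184,200,210): print(v,g[v,190:312].tolist())
th=np.deg2rad(-10.6)
for nm,p,z in[("dTL",(197,96),.04),("dTR",(306,96),.04),("dBR",(299,239),.04),("dBL",(205,239),.04),("hTL",(234,139),.092),("hTR",(267,139),.092),("hBR",(267.5,222),.092),("hBL",(234,222),.092)]:
  print(nm,ray(c,p,z).round(4))
E
```

```text
150 [156, 155, 156, 152, 154, 160, 158, 156, 147, 146, 168, 174, 179, 173, 172, 173, 173, 171, 172, 171, 171, 169, 173, 171, 171, 171, 174, 171, 169, 173, 172, 170, 172, 177, 172, 173, 172, 173, 176, 176, 157, 123, 107, 109, 110, 112, 112, 112, 113, 113, 109, 111, 112, 112, 112, 110, 104, 104, 110, 111, 116, 113, 111, 114, 115, 110, 106, 106, 113, 114, 110, 110, 111, 111, 112, 106, 106, 123, 153, 177, 178, 178, 177, 176, 180, 178, 179, 179, 181, 178, 177, 176, 177, 175, 180, 177, 179, 177, 180, 182, 180, 182, 182, 184, 184, 181, 180, 180, 180, 179, 167, 151, 141, 137, 143, 149, 145, 145, 148, 145, 141, 141]
160 [159, 154, 156, 153, 156, 155, 156, 155, 140, 135, 156, 170, 172, 171, 169, 172, 170, 169, 170, 174, 170, 162, 147, 141, 149, 170, 174, 176, 172, 176, 175, 173, 173, 169, 171, 174, 173, 171, 176, 173, 171, 156, 114, 95, 95, 94, 98, 101, 98, 96, 92, 86, 92, 98, 100, 96, 96, 93, 100, 100, 87, 90, 98, 99, 101, 97, 97, 98, 98, 86, 96, 97, 98, 99, 99, 102, 98, 120, 151, 177, 179, 177, 181, 178, 176, 181, 182, 180, 176, 174, 175, 172, 174, 170, 163, 142, 130, 130, 150, 171, 178, 183
[... 3045 characters left out ...]
26, 125, 126, 127, 124, 124, 125, 123, 126, 127, 127, 132, 127, 127, 130, 142, 139, 140, 139, 139, 137, 137, 140, 142, 137, 129, 93, 69, 54, 55, 57, 62, 56, 54, 58, 59, 52, 58, 55, 55, 57, 57, 57, 53, 58, 65, 63, 69, 62, 63, 64, 60, 67, 67, 65, 64, 61, 64, 67, 86, 110, 108, 108, 110, 108, 116, 131, 126, 129, 130, 134, 132, 129, 134, 129, 131, 128, 132, 130, 129, 129, 130, 128, 126, 127, 128, 124, 129, 126, 128, 131, 130, 133, 140, 141, 136, 136, 136, 134, 138, 143, 147, 142, 143]
dTL [0.6466 0.2723 0.04  ]
dTR [0.622  0.1471 0.04  ]
dBR [0.4426 0.1824 0.04  ]
dBL [0.467  0.3063 0.04  ]
hTL [0.5938 0.2362 0.092 ]
hTR [0.5872 0.2027 0.092 ]
hBR [0.4965 0.2186 0.092 ]
hBL [0.5038 0.2555 0.092 ]
```

Deck and hood give yaw -11.0° and pinch centre (0.545, 0.228). The tool yaw is already right, so I shift 4 mm along x and descend to TCP z ≈ 61 mm, above the lips.

Emit:
{"name": "move_arm", "arguments": {"increments": [0, 4, -0.5, 15, 0, 0, 4, -0.5, 35, 0, 0, 4, -0.5, 55, 0, 0, 4, -0.5, 75, 0, 0, 4, -0.5, 90, 0]}}

```text
time: 2.7
tool_pos: [0.5441, 0.2247, 0.1139]
ee_rot: [0.0, 0.996, -0.091, -0.001]
wrist_force: [-0.4, 0.1, -0.0]
gripper_width: 0.094
```

Emit:
{"name": "move_arm", "arguments": {"increments": [0, 0, 0, 20, 0, 0, 0, 0, 37, 0, 0.1, 0, 0, 48, 0, 0.2, 0, 0, 53, 0, 0.25, 0, 0, 53, 0]}}

```text
time: 3.12
tool_pos: [0.5445, 0.2253, 0.0618]
ee_rot: [0.0, 0.996, -0.092, -0.001]
wrist_force: [-0.6, 0.2, -0.0]
gripper_width: 0.0773
```

Emit:
{"name": "move_arm", "arguments": {"increments": [0.29, 0, 0, 0, 0, 0.31, 0, 0, 0, 0, 0.33, 0, 0, 0, 0, 0.34, 0, 0, 0, 0, 0.34, 0, 0, 0, 0]}}

```text
time: 3.53
tool_pos: [0.5452, 0.2261, 0.0631]
ee_rot: [-0.0, 0.996, -0.092, 0.001]
wrist_force: [0.1, 1.5, 1.5]
gripper_width: 0.0621
```

Emit:
{"name": "move_arm", "arguments": {"increments": [0.34, 0, -1.5, 0, 0, 0.37, 0, -1.5, 0, 0, 0.4, 0, -1.5, 0, 0, 0.44, 0, -1.5, 0, 0, 0.48, 0, -1.5, 0, 0]}}

```text
time: 3.95
tool_pos: [0.5453, 0.2272, 0.0628]
ee_rot: [0.0, 0.996, -0.092, 0.0]
wrist_force: [-1.5, -1.1, 7.1]
gripper_width: 0.0516
```

Emit:
{"name": "move_arm", "arguments": {"increments": [0.5, 0, 0, 0, 0, 0.5, 0, 0, 0, 0, 0.5, 0, 0, 0, 0, 0.5, 0, 0, 0, 0, 0.5, 0, 0, 0, 0]}}

```text
time: 4.37
tool_pos: [0.5453, 0.2272, 0.0628]
ee_rot: [0.0, 0.996, -0.092, 0.0]
wrist_force: [-1.4, -1.8, 6.8]
gripper_width: 0.0516
```

Both tabs are at their stops (51.6 mm). Raise gently and feel.

Emit:
{"name": "move_arm", "arguments": {"increments": [0.5, 0, 0, -0.5, 0, 0.5, 0, 0, -1, 0, 0.5, 0, 0, -1.5, 0, 0.5, 0, 0, -2, 0, 0.5, 0, 0, -2, 0]}}

```text
time: 4.78
tool_pos: [0.5449, 0.2273, 0.0642]
ee_rot: [0.0, 0.996, -0.092, -0.0]
wrist_force: [0.2, -0.5, -1.5]
gripper_width: 0.0513
```

Emit:
{"name": "move_arm", "arguments": {"increments": [0.5, 0, 0, -0.4, 0, 0.5, 0, 0, -0.8, 0, 0.5, 0, 0, -1.2, 0, 0.5, 0, 0, -1.2, 0, 0.5, 0, 0, -1.2, 0]}}

```text
time: 5.2
tool_pos: [0.5447, 0.2272, 0.065]
ee_rot: [0.0, 0.996, -0.092, -0.001]
wrist_force: [1.0, 0.1, -12.1]
gripper_width: 0.0509
```

```bash
python3 - <<'E'
from h import *
s=ctrl.state();print(s["tool_pos"],s["wrist_force"],s["ft_torque"],s["gripper_width"])
E
```

```text
[0.54468828 0.2271847  0.0649613 ] [  0.9897911    0.05622264 -12.05496422] [ 0.37259415 -0.18653529 -0.00986643] 0.050916428857736805
```

Emit:
{"name": "move_arm", "arguments": {"increments": [0.5, 0, 0, 0.5, 0, 0.5, 0, 0, 1, 0, 0.5, 0, 0, 1, 0, 0.5, 0, 0, 1, 0, 0.5, 0, 0, 1, 0]}}

```text
time: 5.62
tool_pos: [0.5451, 0.2273, 0.0648]
ee_rot: [0.0, 0.996, -0.092, -0.0]
wrist_force: [-2.4, -1.2, -5.6]
gripper_width: 0.0514
```

```bash
python3 - <<'E'
from h import *
s=ctrl.state();print(s["tool_pos"],s["wrist_force"],s["ft_torque"],s["gripper_width"])
E
```

```text
[0.5450585  0.22728783 0.06477088] [-2.36493401 -1.20482378 -5.60717678] [-0.06112064  0.42240774  0.01449128] 0.05136490476648294
```

The moment (τx/Fz → y ≈ -31 mm) says the -y toe is the one hooked, so I shift the pinch along +y (tool -y) with the hood slightly raised.

Emit:
{"name": "move_arm", "arguments": {"increments": [0.5, 0, 0, 0.5, 0, 0.5, 0, -0.5, 0.7, 0, 0.5, 0, -1, 0.7, 0, 0.5, 0, -1.5, 0.7, 0, 0.5, 0, -1.5, 0.7, 0]}}

```text
time: 6.03
tool_pos: [0.5457, 0.229, 0.0643]
ee_rot: [-0.0, 0.996, -0.092, 0.0]
wrist_force: [0.1, 0.2, -0.9]
gripper_width: 0.0516
```

```bash
python3 - <<'E'
from h import *
s=ctrl.state();print(s["tool_pos"],s["wrist_force"],s["ft_torque"],s["gripper_width"])
E
```

```text
[0.5456784  0.22899093 0.06429006] [ 0.12265293  0.22470324 -0.89214308] [ 0.02884568 -0.00426206 -0.01285686] 0.05155284750196124
```

Emit:
{"name": "move_arm", "arguments": {"increments": [0.5, 0, 0, -0.5, 0, 0.5, 0, 0, -1, 0, 0.5, 0, 0, -1.5, 0, 0.5, 0, 0, -1.5, 0, 0.5, 0, 0, -1.5, 0]}}

```text
time: 6.45
tool_pos: [0.5454, 0.2288, 0.0655]
ee_rot: [-0.0, 0.996, -0.092, 0.0]
wrist_force: [0.3, -0.2, -1.6]
gripper_width: 0.0517
```

```bash
python3 - <<'E'
from h import *
s=ctrl.state();print(s["tool_pos"],s["wrist_force"],s["ft_torque"],s["gripper_width"])
E
```

```text
[0.54543448 0.22879497 0.0655301 ] [ 0.32918811 -0.207276   -1.61634247] [0.08786344 0.0292867  0.04245623] 0.05170927813712694
```

Emit:
{"name": "move_arm", "arguments": {"increments": [0.5, 0, 0, -0.4, 0, 0.5, 0, 0, -0.8, 0, 0.5, 0, 0, -1.2, 0, 0.5, 0, 0, -1.2, 0, 0.5, 0, 0, -1.2, 0]}}

```text
time: 6.87
tool_pos: [0.5454, 0.2288, 0.0667]
ee_rot: [-0.0, 0.996, -0.092, 0.0]
wrist_force: [-0.9, -0.3, -1.5]
gripper_width: 0.0513
```

```bash
python3 - <<'E'
from h import *
s=ctrl.state();print(s["tool_pos"],s["wrist_force"],s["ft_torque"],s["gripper_width"])
E
```

```text
[0.54540159 0.22882413 0.0667035 ] [-0.88969633 -0.30636389 -1.53870565] [ 0.0260088  -0.03390789 -0.01042325] 0.051252745087284175
```

Emit:
{"name": "move_arm", "arguments": {"increments": [0.5, 0, 0, -0.5, 0, 0.5, 0, 0, -1, 0, 0.5, 0, 0, -1.5, 0, 0.5, 0, 0, -2, 0, 0.5, 0, 0, -2, 0]}}

```text
time: 7.28
tool_pos: [0.5454, 0.2288, 0.0688]
ee_rot: [-0.0, 0.996, -0.092, 0.0]
wrist_force: [-0.2, 0.9, -0.0]
gripper_width: 0.0515
```

Emit:
{"name": "move_arm", "arguments": {"increments": [0.5, 0, 0, -1, 0, 0.5, 0, 0, -3, 0, 0.5, 0, 0, -5, 0, 0.5, 0, 0, -7, 0, 0.5, 0, 0, -9, 0]}}

```text
time: 7.7
tool_pos: [0.5455, 0.2288, 0.078]
ee_rot: [-0.0, 0.996, -0.092, 0.0]
wrist_force: [-0.4, 0.2, -1.7]
gripper_width: 0.0516
```

```bash
python3 - <<'E'
from h import *
s=ctrl.state();print(s["tool_pos"],s["wrist_force"],s["ft_torque"],s["gripper_width"])
a=ctrl.capture("wrist")[:,:,::-1];cv2.imwrite("pics/w2.png",a)
E
```

```text
[0.54545293 0.2288063  0.07798252] [-0.36964105  0.16354774 -1.67746209] [ 0.05546034 -0.00949763 -0.03784385] 0.05155371020175831
```

View pics/w2.png

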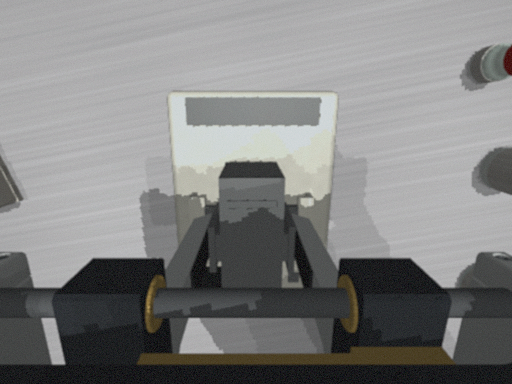

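The hood is rising with the fingers: it sits between them at (250,200) with no side force. Lifting on.

Emit:
{"name": "move_arm", "arguments": {"increments": [0.5, 0, 0, -5, 0, 0.5, 0, 0, -11, 0, 0.5, 0, 0, -18, 0, 0.5, 0, 0, -25, 0, 0.5, 0, 0, -32, 0]}}

```text
time: 8.17
tool_pos: [0.5455, 0.2288, 0.1107]
ee_rot: [-0.0, 0.996, -0.092, 0.0]
wrist_force: [0.2, 0.6, -1.7]
gripper_width: 0.0514
```

Emit:
{"name": "move_arm", "arguments": {"increments": [0.5, 0, 0, -10, 0, 0.5, 0, 0, -24, 0, 0.5, 0, 0, -38, 0, 0.5, 0, 0, -52, 0, 0.5, 0, 0, -64, 0]}}

```text
time: 8.58
tool_pos: [0.5455, 0.2288, 0.1754]
ee_rot: [-0.0, 0.996, -0.092, 0.0]
wrist_force: [-0.1, -0.0, -2.0]
gripper_width: 0.0511
```

Emit:
{"name": "move_arm", "arguments": {"increments": [0.5, 0, 0, -2, 0, 0.5, 0, 8, -2, 0, 0.5, 2, 24, -2, 0, 0.5, 3, 44, -2, 0, 0.5, 5, 64, -2, 0]}}

```text
time: 9.0
tool_pos: [0.5377, 0.1639, 0.1745]
ee_rot: [0.0, 0.996, -0.092, -0.001]
wrist_force: [0.5, -0.2, -2.1]
gripper_width: 0.0515
```

```bash
python3 - <<'E'
from h import *
s=ctrl.state();print(s["tool_pos"],s["wrist_force"],s["ft_torque"],s["gripper_width"])
E
```

```text
[0.53770446 0.16385916 0.17453579] [ 0.49112145 -0.20745875 -2.13261092] [0.02006534 0.00327257 0.03031423] 0.05154786044830799
```

Emit:
{"name": "move_arm", "arguments": {"increments": [0.5, 1.5, 22, 0, 0, 0.5, 3, 44, 0, 0, 0.5, 4.5, 66, 0, 0, 0.5, 6, 88, 0, 0, 0.5, 7.5, 110, 0, 0]}}

```text
time: 9.42
tool_pos: [0.5247, 0.054, 0.1747]
ee_rot: [0.0, 0.996, -0.093, -0.001]
wrist_force: [0.6, 0.5, -1.7]
gripper_width: 0.0516
```

Emit:
{"name": "move_arm", "arguments": {"increments": [0.5, 1.5, 22, 0, 0, 0.5, 3, 44, 0, 0, 0.5, 4.5, 66, 0, 0, 0.5, 6, 88, 0, 0, 0.5, 7.5, 110, 0, 0]}}

```text
time: 9.83
tool_pos: [0.5118, -0.0554, 0.1748]
ee_rot: [-0.0, 0.996, -0.093, -0.001]
wrist_force: [0.1, 0.5, -1.7]
gripper_width: 0.0516
```

Emit:
{"name": "move_arm", "arguments": {"increments": [0.5, 1.5, 22, 0, 0, 0.5, 3, 44, 0, 0, 0.5, 4.5, 66, 0, 0, 0.5, 6, 88, 0, 0, 0.5, 7.5, 105, 0, 0]}}

```text
time: 10.25
tool_pos: [0.4997, -0.1603, 0.1747]
ee_rot: [-0.0, 0.996, -0.093, -0.001]
wrist_force: [0.3, 0.2, -0.2]
gripper_width: 0.0513
```

Emit:
{"name": "move_arm", "arguments": {"increments": [0.5, 2, 18, 0, 0, 0.5, 4, 32, 0, 0, 0.5, 5, 42, 0, 0, 0.5, 5.5, 50, 0, 0, 0.5, 5.5, 54, 0, 0]}}

```text
time: 10.67
tool_pos: [0.496, -0.2134, 0.1753]
ee_rot: [-0.0, 0.996, -0.093, -0.0]
wrist_force: [-0.6, -0.8, -0.9]
gripper_width: 0.0515
```

```bash
python3 - <<'E'
from h import *
s=ctrl.state();print(s["tool_pos"],s["wrist_force"],s["ft_torque"],s["gripper_width"])
a=ctrl.capture("scene")[:,:,::-1]
w=ctrl.capture("wrist")[:,:,::-1]
cv2.imwrite("pics/m3.png",np.hstack([cv2.resize(a[90:330,150:470],(400,300)),cv2.resize(w,(400,300))]))
E
```

```text
[ 0.495975   -0.21339756  0.17532466] [-0.60722037 -0.76752496 -0.9146288 ] [ 0.01342661  0.05801269 -0.00712458] 0.05146655625490042
```

View pics/m3.png

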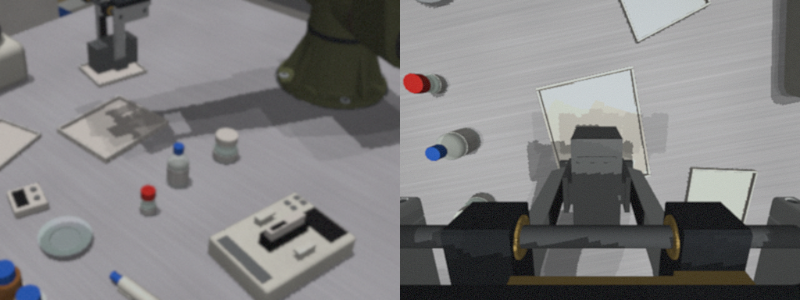

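The hood is held upright over the largest tray, and the bay now shows the cassette. Lowering; I expect contact at TCP z ≈ 27 mm.

Emit:
{"name": "move_arm", "arguments": {"increments": [0.5, 0, 0, 15, 0, 0.5, 0, 0, 38, 0, 0.5, 0, 0, 62, 0, 0.5, 0, 0, 85, 0, 0.5, 0, 0, 105, 0]}}

```text
time: 11.18
tool_pos: [0.4961, -0.2117, 0.0693]
ee_rot: [-0.0, 0.996, -0.092, -0.0]
wrist_force: [-0.4, -0.0, -1.0]
gripper_width: 0.0517
```

Emit:
{"name": "move_arm", "arguments": {"increments": [0.5, 0, 0, 15, 0, 0.5, 0, 0, 25, 0, 0.5, 0, 0, 33, 0, 0.5, 0, 0, 38, 0, 0.5, 0, 0, 40, 0]}}

```text
time: 11.6
tool_pos: [0.4964, -0.2125, 0.0304]
ee_rot: [-0.0, 0.996, -0.092, -0.0]
wrist_force: [0.2, 0.5, -1.2]
gripper_width: 0.0514
```

Emit:
{"name": "move_arm", "arguments": {"increments": [0.5, 0, 0, 0.5, 0, 0.5, 0, 0, 1, 0, 0.5, 0, 0, 1.5, 0, 0.5, 0, 0, 2, 0, 0.5, 0, 0, 2, 0]}}

```text
time: 12.02
tool_pos: [0.4963, -0.2128, 0.0289]
ee_rot: [0.0, 0.996, -0.092, 0.0]
wrist_force: [-0.6, -0.3, -1.9]
gripper_width: 0.0515
```

Emit:
{"name": "move_arm", "arguments": {"increments": [0.5, 0, 0, 0.5, 0, 0.5, 0, 0, 1, 0, 0.5, 0, 0, 1.5, 0, 0.5, 0, 0, 1.8, 0, 0.5, 0, 0, 1.8, 0]}}

```text
time: 12.43
tool_pos: [0.4964, -0.2127, 0.0271]
ee_rot: [0.0, 0.996, -0.092, 0.0]
wrist_force: [-0.1, 0.7, 3.4]
gripper_width: 0.0515
```

Contact felt. Opening slowly.

Emit:
{"name": "move_arm", "arguments": {"increments": [0.42, 0, 0, 0, 0, 0.38, 0, 0, 0, 0, 0.33, 0, 0, 0, 0, 0.28, 0, 0, 0, 0, 0.22, 0, 0, 0, 0]}}

```text
time: 12.85
tool_pos: [0.4962, -0.2127, 0.0267]
ee_rot: [-0.0, 0.996, -0.092, -0.0]
wrist_force: [-0.3, 0.1, 0.3]
gripper_width: 0.0709
```

Emit:
{"name": "move_arm", "arguments": {"increments": [0.15, 0, 0, 0, 0, 0.05, 0, 0, 0, 0, 0, 0, 0, 0, 0, 0, 0, 0, 0, 0, 0, 0, 0, 0, 0]}}

```text
time: 13.27
tool_pos: [0.4962, -0.2127, 0.0268]
ee_rot: [-0.0, 0.996, -0.092, -0.0]
wrist_force: [0.2, -0.5, 0.8]
gripper_width: 0.094
```

Emit:
{"name": "move_arm", "arguments": {"increments": [0, 0, 0, -8, 0, 0, 0, 0, -22, 0, 0, 0, 0, -45, 0, 0, 0, 0, -70, 0, 0, 0, 0, -95, 0]}}

```text
time: 13.68
tool_pos: [0.4961, -0.2126, 0.1235]
ee_rot: [-0.0, 0.996, -0.092, -0.0]
wrist_force: [0.3, 0.3, -0.4]
gripper_width: 0.094
```

Emit:
{"name": "move_arm", "arguments": {"increments": [0.2, 0, 0, -15, 0, 0.4, 0, 0, -25, 0, 0.6, 0, 0, -30, 0, 0.9, 0, 0, -35, 0, 1, 0, 0, -35, 0]}}

```text
time: 14.1
tool_pos: [0.4962, -0.2127, 0.1571]
ee_rot: [-0.0, 0.996, -0.092, 0.0]
wrist_force: [0.4, 0.6, 0.5]
gripper_width: 0.0641
```

```bash
python3 - <<'E'
from h import *
s=ctrl.state();print(s["tool_pos"],s["ee_rot"],s["wrist_force"],s["gripper_width"])
w=ctrl.capture("wrist")[:,:,::-1];t=ctrl.capture("top")[:,:,::-1];cv2.imwrite("pics/t4.png",t)
c=ctrl.calibration("top")
cv2.imwrite("pics/m4.png",np.vstack([np.hstack([cv2.resize(w,(400,300)),cv2.resize(ctrl.capture("scene")[90:330,150:470,::-1],(400,300))]),np.hstack([cv2.resize(t[150:225,110:210],(400,300),interpolation=cv2.INTER_CUBIC),cv2.resize(t[150:240,260:380],(400,300))])]))
E
```

```text
[ 0.49624452 -0.21271112  0.15705304] [-7.08657691e-06  9.95714575e-01 -9.24796456e-02  7.11904760e-07] [0.37385121 0.63514087 0.54738612] 0.06412899775366952
```

View pics/m4.png

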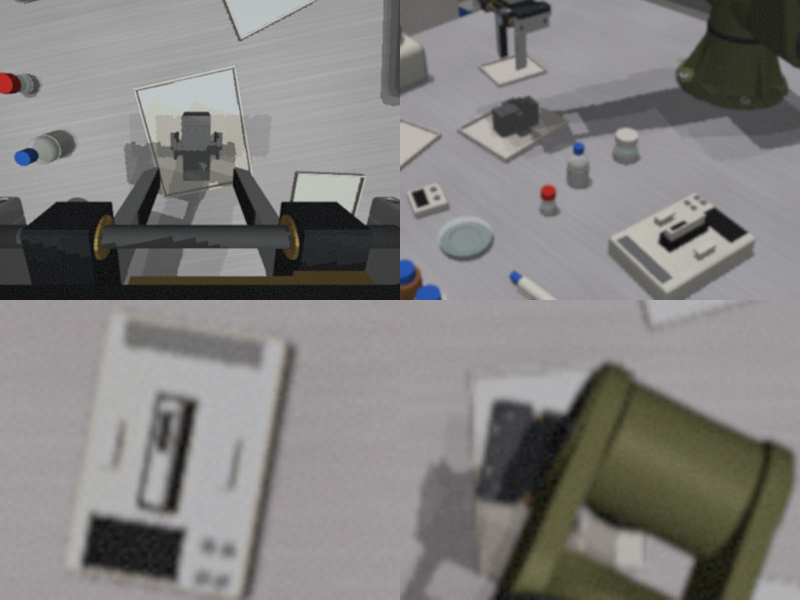

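The hood stands upright in the tray, released. Both the scene view and the wrist view at (195,145) show this. The cassette is in the bay, lower left (165,450). Going back over it with the fingers shut.

Emit:
{"name": "move_arm", "arguments": {"increments": [1, -2, -18, 0, 0, 1, -4, -44, 0, 0, 1, -6, -70, 0, 0, 1, -8, -96, 0, 0, 1, -9, -122, 0, 0]}}

```text
time: 14.67
tool_pos: [0.5095, -0.0899, 0.1561]
ee_rot: [-0.0, 0.996, -0.093, -0.001]
wrist_force: [0.7, 0.5, -0.9]
gripper_width: 0.0188
```

Emit:
{"name": "move_arm", "arguments": {"increments": [1, -2, -26, 0, 0, 1, -4, -52, 0, 0, 1, -6, -78, 0, 0, 1, -8, -104, 0, 0, 1, -10, -130, 0, 0]}}

```text
time: 15.08
tool_pos: [0.5237, 0.0398, 0.1561]
ee_rot: [0.0, 0.996, -0.092, -0.001]
wrist_force: [1.0, 0.1, 0.4]
gripper_width: 0.0003
```

Emit:
{"name": "move_arm", "arguments": {"increments": [1, -2, -26, 0, 0, 1, -4, -52, 0, 0, 1, -6, -78, 0, 0, 1, -8, -104, 0, 0, 1, -10, -128, 0, 0]}}

```text
time: 15.5
tool_pos: [0.5374, 0.1676, 0.156]
ee_rot: [0.0, 0.996, -0.092, -0.001]
wrist_force: [0.0, -1.1, -0.1]
gripper_width: 0.0005
```

Emit:
{"name": "move_arm", "arguments": {"increments": [1, -2, -22, 0, 0, 1, -3, -40, 0, 0, 1, -4, -52, 0, 0, 1, -4, -60, 0, 0, 1, -4, -62, 0, 0]}}

```text
time: 15.92
tool_pos: [0.5451, 0.2285, 0.1563]
ee_rot: [0.0, 0.996, -0.092, -0.0]
wrist_force: [1.2, 0.8, -0.2]
gripper_width: 0.0007
```

```bash
python3 - <<'E'
from h import *
s=ctrl.state();print(s["tool_pos"],s["ee_rot"],s["wrist_force"],s["gripper_width"])
c=ctrl.calibration("wrist");w=ctrl.capture("wrist")[:,:,::-1];np.savez("w5.npz",**c);cv2.imwrite("pics/w5f.png",w)
cv2.imwrite("pics/w5.png",cv2.resize(w[80:280,150:370],(770,700))[:600])
t=ctrl.calibration("top")
print("top est cassette",ray(t,(150.5,188),.07).round(4)); print("tip px",proj(c,s["tool_pos"]))
E
```

```text
[0.54514249 0.22846864 0.15629065] [ 1.55672374e-04  9.95746515e-01 -9.21342885e-02 -3.56989347e-04] [ 1.17844382  0.79665336 -0.15709459] 0.0006565308985436065
top est cassette [0.5414 0.2275 0.07  ]
tip px [251.73662416 227.79642655]
```

View pics/w5.png

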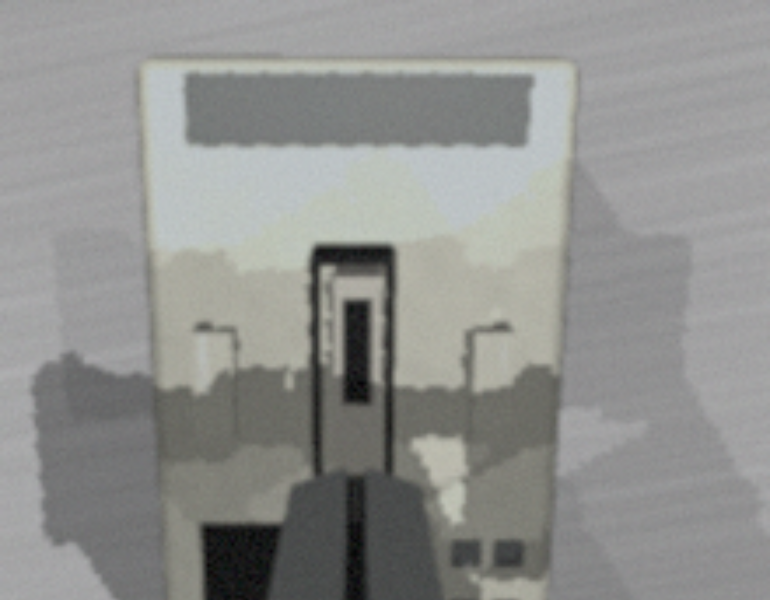

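The cassette centreline (crop u≈357) lines up with the closed fingertips (u≈355). Descend to just above its top (72 mm), then press gently.

Emit:
{"name": "move_arm", "arguments": {"increments": [1, 0, 0, 15, 0, 1, 0, 0, 35, 0, 1, 0, 0, 55, 0, 1, 0, 0, 70, 0, 1, 0, 0, 79, 0]}}

```text
time: 16.38
tool_pos: [0.5446, 0.2266, 0.0761]
ee_rot: [0.0, 0.996, -0.093, -0.001]
wrist_force: [0.9, -0.3, -0.3]
gripper_width: 0.0005
```

Emit:
{"name": "move_arm", "arguments": {"increments": [1, 0, 0, 1, 0, 1, 0, 0, 2.5, 0, 1, 0, 0, 4, 0, 1, 0, 0, 5.5, 0, 1, 0, 0, 7, 0]}}

```text
time: 16.8
tool_pos: [0.5456, 0.2279, 0.0716]
ee_rot: [-0.0, 0.996, -0.092, 0.001]
wrist_force: [0.2, -2.0, 6.3]
gripper_width: 0.0004
```

Emit:
{"name": "move_arm", "arguments": {"increments": [1, 0, 0, 1, 0, 1, 0, 0, 2, 0, 1, 0, 0, 3, 0, 1, 0, 0, 4, 0, 1, 0, 0, 4, 0]}}

```text
time: 17.22
tool_pos: [0.5456, 0.2279, 0.0675]
ee_rot: [-0.0, 0.996, -0.092, 0.001]
wrist_force: [-0.4, -1.2, 3.5]
gripper_width: 0.0003
```

Emit:
{"name": "move_arm", "arguments": {"increments": [1, 0, 0, 1, 0, 1, 0, 0, 2, 0, 1, 0, 0, 3, 0, 1, 0, 0, 3, 0, 1, 0, 0, 3, 0]}}

```text
time: 17.63
tool_pos: [0.5456, 0.2279, 0.0643]
ee_rot: [-0.0, 0.996, -0.092, 0.001]
wrist_force: [1.7, -0.8, 4.7]
gripper_width: 0.0002
```

Emit:
{"name": "move_arm", "arguments": {"increments": [1, 0, 0, 0.5, 0, 1, 0, 0, 1, 0, 1, 0, 0, 1.5, 0, 1, 0, 0, 1.5, 0, 1, 0, 0, 1.5, 0]}}

```text
time: 18.05
tool_pos: [0.5457, 0.228, 0.0641]
ee_rot: [-0.0, 0.996, -0.092, 0.001]
wrist_force: [-4.7, -2.1, 17.2]
gripper_width: 0.0003
```

Hard stop at 64.1 mm with 17 N: the cassette is home. Retracting.

Emit:
{"name": "move_arm", "arguments": {"increments": [1, 0, 0, -3, 0, 1, 0, 0, -12, 0, 1, 0, 0, -30, 0, 1, 0, 0, -55, 0, 1, 0, 0, -80, 0]}}

```text
time: 18.47
tool_pos: [0.5447, 0.2277, 0.1432]
ee_rot: [0.0, 0.996, -0.092, -0.001]
wrist_force: [0.1, -0.5, -0.2]
gripper_width: 0.0006
```

Emit:
{"name": "move_arm", "arguments": {"increments": [1, 0, 0, -15, 0, 1, 0, 0, -25, 0, 1, 0, 0, -25, 0, 1, 0, 0, -25, 0, 1, 0, 0, -25, 0]}}

```text
time: 18.88
tool_pos: [0.5447, 0.2276, 0.166]
ee_rot: [0.0, 0.996, -0.092, -0.001]
wrist_force: [0.7, -0.5, 0.0]
gripper_width: 0.0001
```

```bash
python3 - <<'E'
from h import *
s=ctrl.state();print(s["time"],s["tool_pos"],s["wrist_force"])
w=ctrl.capture("wrist")[:,:,::-1];t=ctrl.capture("top")[:,:,::-1];sc=ctrl.capture("scene")[:,:,::-1]
cv2.imwrite("pics/m6.png",np.vstack([np.hstack([cv2.resize(w,(400,300)),cv2.resize(sc,(400,300))]),np.hstack([cv2.resize(t[80:270,120:376],(400,300)),cv2.resize(t[150:240,250:370],(400,300))])]))
E
```

```text
18.8833 [0.54470779 0.22763239 0.16601165] [ 0.6672776  -0.45490598  0.01588531]
```

View pics/m6.png

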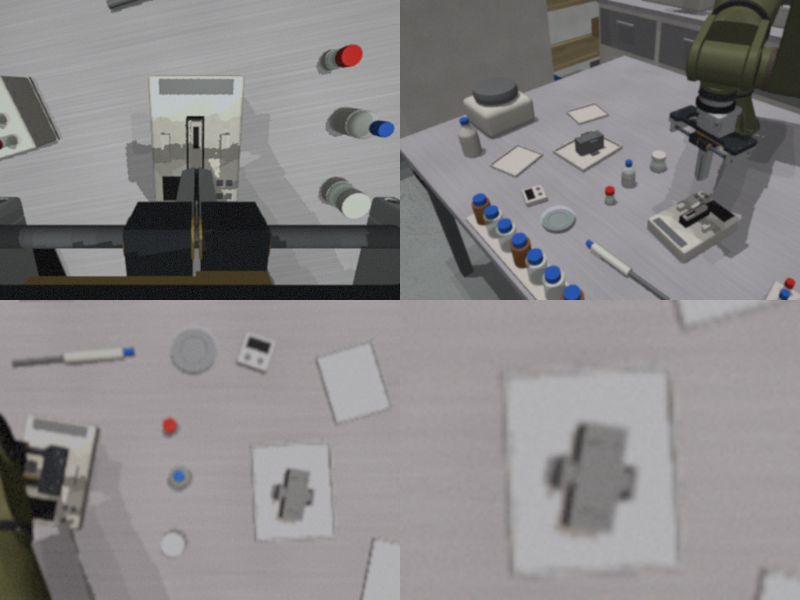

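The hood is flat in the middle of the largest tray, the cassette is down nearly level with the collar, nothing else has moved, and the arm is clear. Handing in.

```bash
python3 -c "
from plant import ctrl
print(ctrl.close_job())"
```

```text
the job is handed in; nothing more can be done
None
```

The hood is off and standing upright near the middle of the largest tray, and the cassette is pressed fully home. I handed the job in at about 19 s of the 70 s allowed.

- **Unclipping:** I pinched both tabs to their stops with the grip set to 12 N. The first lift stopped after about 2 mm, because the toe on the -y side was still hooked. It read 12 N at the wrist, a little over the 10 N you call safe but under the 20 N breaking limit. I eased down, moved the pinch about 1.5 mm towards +y, and the hood then came up with only its own weight on the wrist.
- **Cassette:** It moved from 72 mm to a hard stop at 64.1 mm, matching its full 8 mm travel, with a peak reading of 17 N.
- **Last pictures:** The hood looked flat and released in the tray, and the other things looked to be where they started. The arm was clear of everything, with under 1 N at the wrist. I judged the hood's tilt and the other things by eye rather than measuring them.

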